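# Hold a hinge bracket in the corner of a tacking jig

### The arm

A 6-joint arm with a two-finger parallel gripper is mounted at the origin on the work surface. World frame = base frame: x ahead of the robot, y to its left, z up, the work surface at z = 0. Lengths are in m, angles in rad, forces in N, time in s.
With the tool pointing down it reaches from about 0.225 to 0.875 m from the base axis. Payload 3.4 kg.
Tool frame: the origin (TCP) lies at the very end of the fingers, on their centre line; the grasp point (between the pads) lies 19 mm behind it; z points along the fingers, y is the direction in which the jaws open and shut (so a half turn about z gives the same grasp; the last joint's range is limited). The gripper opens to 85 mm and grips with 20 to 120 N. Pads are 22 mm wide; open, the fingers measure 114 mm over their backs; the gripper's body (76 mm by 85 mm) begins 54 mm behind the grasp point. The pads swing forward as they close: fully open they stand 13 mm farther back than shut.
Start: joints at [-1.276, 0.276, 1.505, -0, 1.361, -0.121], TCP at [0.232, -0.526, 0.231] pointing down, gripper open.
Joint ranges: [-2.89, 2.89], [-0.75, 2.08], [0.22, 2.7], [-1.18, 4.32], [0.11, 2.71], [-2.7, 2.7]. Speed limits (rad/s): [2.57, 2.57, 3.14, 3.14, 3.14, 3.14].

### API

Orientations are given as a unit quaternion [w, x, y, z].
In Python, from rig import telemetry, cams, sign_off, spotter gives the robot as it stands.
- The arm moves only by the tool servo_tool, never from a script. Its argument "steps" is a list of rows, each a list of 6 numbers: the shift along the tool's x, y, z in mm, then the turn, a rotation vector about the tool's x, y, z in degrees. In form: [[x, y, z, ax, ay, az], ...]. A call has 1 to 8 rows; each row is the pose to reach, as a shift and turn from the pose commanded when the call began, along the tool's axes at that moment; what a row does not reach only later rows make up. A row lasts 1/10 s, in which the tool goes at most 50 mm and 8.59 degrees, less where a joint would pass 70% of its speed; a pose out of reach is approached as far as the arm can. A call with a gripper value outside its range is refused whole. "hand" is the closure in counts, from 0 (fully open) to 255 (shut), set as the call begins (left out, the last holds). The fingers move at their own pace and stop on an object; "grip_force" is the grip in N (left out, the last holds). Time passes only in rows, so rows that repeat a pose let the fingers close. It gives the time, the measured TCP pose, the force and the opening at its end, in the units of the state.
- telemetry.get_state(): the state, without advancing time (a new reading comes with each control period).
- cams.get_image(name): name is "side" or "top" or "wrist"; returns (picture, depth): 420x560x3 uint8, red, green, blue; 420x560 float32, m along the optical axis (not along the pixel's ray), 0 where there is no reading.
- cams.camera_model(name): a dict with "camera_matrix" (3x3 intrinsics, pixels), "origin" and "rotation" of the camera in the world; the wrist camera has in their place "tool_from_camera" (4x4, takes a point from camera to tool coordinates, whose origin is the TCP and whose axes are the flange's). Camera axes: x right, y up, looking along -z (the intrinsics and any distortion apply to the point x, -y, -z); pixel columns grow to the right and rows downward; lengths in m; the calibration is good to about 2 mm. A picture is of the moment at which its call begins: read the wrist's pose just before it. camera_model takes no time and is no camera call.
- sign_off(): hands the job in, once; it reports no verdict.
Trained networks look in the newest picture that a camera, given by its name, has taken for a name from the list of things; names that differ only in an ending like _2 or _b are one class to them, and where a whole thing is asked for, a point or a joint stands for the part that bears it (a point fixed in the world has none). Each returns a list of dicts, best first, with "conf" (0 to 1); they miss things now and then, are a little off and sometimes report something else, mostly with a low value. They report only what shows in the picture. A call takes as long as a camera call. They do not tell look-alikes from the thing itself.
- spotter.outline_of(query, camera): "region" (420x560 bool, what is visible of it) and "rect" ([left, top, width, height] in pixels, round what is visible of it).
The state is a dict: "clock": time; "qpos": joint angles; "qd": joint speeds; "effort": joint torques, N m; "position": TCP position; "ee_rot": TCP orientation; "contact_force": force on the tool from outside, world axes, zero at the start; "moment": the same for the moment, N m; "width": finger opening in m.
Only numpy, scipy, OpenCV 4.12 (cv2) and the standard library are available. Lean on these libraries where they do the work, as an engineer would, in place of code of your own. Each camera call takes 0.05 s, during which the arm holds its last target.

### The job

Get the cabinet's hinge bracket ready for tacking in the jig: first lay the loose dark square bar across the two yellow notched supports, down in both notches, and let go of it. Then set the aluminium bracket flat on the jig plate with its long side along the bar, and push it into the corner so that it presses firmly against the bar and the blue fence at the same time. Finish while still gripping the bracket and pressing it against both; leave the screwdriver, the tape roll and the tin where they are.

Things in the scene. Friction and masses are not known exactly. Their poses are not given: they have to be found in the camera images.
- jig: Fixed jig, a steel plate 200 (its x) by 250 (its y) by 10 mm thick; origin under its centre, on the bench, z up. On its far half (+x) stand two yellow notched supports, at y = -78 and +78 mm, each 18 mm wide along y, tops 34 mm above the plate; beyond them yellow end stops 30 mm above the plate, inner faces at y = -106 and +106 mm. Between the supports it is bare but for the blue fence.
- bar_seat (a point): Centre of the bar's place, at jig x = 55, y = 0, z = 22 mm: midway between the supports, at the height of their seats (12 mm above the plate). Axes as the jig's; the bar lies along y, its centre 12.5 mm above this point. Each notch is 33 mm wide along x (4 mm play either side), upright walls 10 mm high, then lead-ins that lean out 30 degrees. Play along y 8 mm either way.
- fence: Blue fixed fence on the jig: a wall 12 mm thick, 35 mm high above the plate, along the jig's x from -85 to +34 mm; its working face is at jig y = +55 mm and looks to -y. Origin and axes are those of jig.
- corner (a point): Corner on the plate's top, at jig x = 46.5, y = 55, z = 10 mm, where the fence's face meets the front face of a bar pushed fully back (+x) in its notches. Axes as the jig's. The bracket belongs on its -x, -y side, centre 23 mm to -x and 32 mm to -y of it, long side along y against the bar. The bar may first lie up to 8 mm nearer (-x) and slides back under the push.
- bar_center (a point): Centre of the loose square bar: dark steel tube with black end caps, 196 mm long (its x), 25 by 25 mm in section, 0.2 to 0.4 kg. It starts lying flat on the bench to one side of the jig, so this point starts 12.5 mm above the bench.
- bracket_center (a point): Centre of the aluminium bracket, 42.5 mm above its underside; z up. Solid base 64 (its x) by 46 (its y) by 40 mm high; in the middle of its top an upright lug 36 (x) by 12 mm thick (y), 40 to 85 mm above the underside, to be gripped across its thickness. Same when turned half round; 0.25 to 0.5 kg. Starts upright on the bench, bar on the other side of the jig; which side varies.
- screwdriver: Bystander: screwdriver lying on the bench; origin under it.
- tape: Bystander: yellow roll of tape, 90 mm across, 19 mm high, lying flat; origin at the centre of its underside.
- tin: Bystander: closed tin, 60 mm across, 70 mm high, standing; origin at the centre of its underside.
There are look-alikes about, which are no part of the job. What is shaped like the part that bears bar_center but turquoise or white is not meant.

How it is judged:
On the way:
1. the bar lies across both supports, down in both notches, and is let go (z of bar_center in the frame of bar_seat between 0.009 and 0.0155 m and x of bar_center in the frame of bar_seat between -0.007 and 0.007 m and y of bar_center in the frame of bar_seat between -0.011 and 0.011 m and angle between the x axis of bar_center and the y axis of bar_seat, either way round below 0.08 rad and contact force between the fingers and bar below 0.1 N and linear speed of bar below 0.03 m/s), for 0.2 s.
At the end, for the whole second after the job is handed in: Bar down in both notches (height within 3.5 mm, within 0.08 rad), not touched by the fingers; bracket flat on the plate (4 mm, 0.07 rad), square to the bar (0.08 rad), in the corner, pressing over 2 N on bar and fence at once, still and gripped, through the last second (z of bar_center in the frame of bar_seat between 0.009 and 0.0155 m and x of bar_center in the frame of bar_seat between -0.007 and 0.007 m and y of bar_center in the frame of bar_seat between -0.011 and 0.011 m and angle between the x axis of bar_center and the y axis of bar_seat, either way round below 0.08 rad and z of bracket_center in the frame of corner between 0.039 and 0.0465 m and angle between bracket_center's own z axis and vertical below 0.07 rad and angle between the x axis of bracket_center and the y axis of corner, either way round below 0.08 rad and x of bracket_center in the frame of corner between -0.035 and -0.018 m and y of bracket_center in the frame of corner between -0.037 and -0.027 m and contact force between bracket and bar above 2 N and contact force between bracket and fence above 2 N and contact force between the fingers and bracket above 2 N and contact force between the fingers and bar below 0.1 N and linear speed of bracket below 0.02 m/s); the arm keeps its last pose, push and grip.
It fails at once if the screwdriver, the tape roll or the tin is moved by more than 30 mm (distance of any of screwdriver, tape, tin from where it was at the start of the episode above 0.03 m).
It also fails if it takes over 72 s, if anything falls off the work surface, if the arm or the gripper's body presses on something with over 40 N, if the wrist force passes 120 N, or if a joint passes its speed limit or range.

## Working session

There is one attempt and no reset: what is moved stays moved. The work goes in short steps, Python scripts to look and compute and a tool call to move; the robot and the scene stay as the last step left them, time stands still between calls to the robot, and variables do not carry over. Pictures are saved under pics/ and viewed, and the job is handed in when it is done.

Besides the shell and the picture viewer there is one more tool, called after "Emit:" as name([rows], argument=value, ...), one row to a line, values as JSON. servo_tool: Moves the arm, as the interface text tells. Its arguments: {"type":"object","properties":{"steps":{"type":"array","items":{"type":"array","items":{"type":"number"}}},"hand":{"type":"number"},"grip_force":{"type":"number"}},"required":["steps"]}

```bash
mkdir -p pics; ls
python3 - <<'E'
from rig import telemetry, cams
import cv2, numpy as np
for n in ("top","side"):
    im,d=cams.get_image(n); cv2.imwrite(f"pics/{n}0.png",im[:,:,::-1]); np.savez(f"/tmp/{n}0.npz",im=im,d=d)
    m=cams.camera_model(n); print(n,m)
print(cams.camera_model("wrist"))
print(telemetry.get_state())
E
```

```text
pics
top {'camera_matrix': array([[382.82893077,   0.        , 282.35210897],
       [  0.        , 382.82893077, 210.03555252],
       [  0.        ,   0.        ,   1.        ]]), 'origin': array([ 0.39821619, -0.06808966,  1.07166248]), 'rotation': array([ 0.71337209,  0.05107291, -0.05118736, -0.69704496])}
side {'camera_matrix': array([[475.85482595,   0.        , 275.80398351],
       [  0.        , 475.85482595, 199.36328196],
       [  0.        ,   0.        ,   1.        ]]), 'origin': array([0.21616495, 0.67899827, 0.86569918]), 'rotation': array([-0.1895279 , -0.0780783 ,  0.37614023,  0.90360471])}
{'camera_matrix': array([[369.70856131,   0.        , 279.92255982],
       [  0.        , 369.70856131, 208.99951829],
       [  0.        ,   0.        ,   1.        ]]), 'tool_from_camera': array([[-4.96571287e-04,  9.46394092e-01,  3.23013893e-01,
         8.24822517e-02],
       [ 9.99999342e-01,  1.36023099e-04,  1.13877301e-03,
        -6.20222938e-04],
       [ 1.03379070e-03,  3.23014247e-01, -9.46393538e-01,
        -1.43126085e-01],
       [ 0.00000000e+00,  0.00000000e+00,  0.00000000e+00,
         1.00000000e+00]])}
{'clock': 0.1, 'qpos': array([-1.27599228e+00,  2.76545868e-01,  1.50601097e+00, -1.82261087e-05,
        1.36070201e+00, -1.20988150e-01]), 'qd': array([ 6.90462907e-04, -2.45929758e-03, -1.49586326e-03,  3.88418240e-05,
        8.93307366e-04,  2.54857099e-04]), 'effort': array([ 3.77606593e-04, -4.17700481e+01, -2.46405798e+01, -4.79065329e-04,
        5.84499969e-03, -1.16059674e-06]), 'position': array([ 0.23210795, -0.52555449,  0.23051639]), 'ee_rot': array([-8.29181115e-04,  9.78466595e-01,  2.06403556e-01, -8.11892522e-05]), 'contact_force': array([ 0.06725801, -0.97856526,  0.30637768]), 'moment': array([-0.05846111,  0.02231902, -0.03799377]), 'width': 0.08473552565022555}
```

View pics/top0.png

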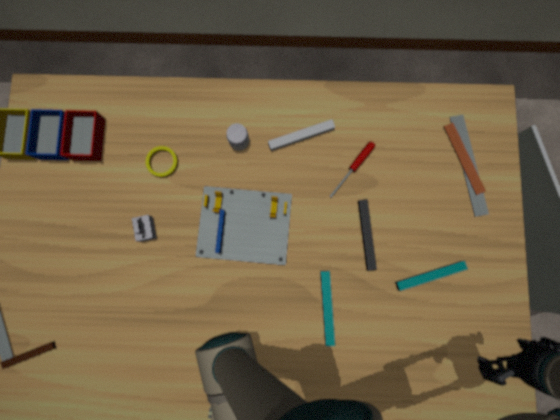

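View pics/side0.png

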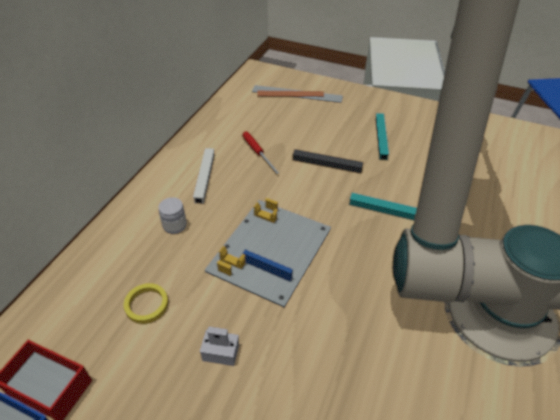

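The top picture shows these bar candidates: dark at (367,235), turquoise at (327,308) and (431,276), white at (301,135). By the description the dark one is the bar. The bracket is at (144,228), the jig at (245,226), the tape at (161,161), the tin at (237,135) and the screwdriver at (353,168).

```bash
cat > h.py <<'E'
from rig import telemetry, cams, spotter
import cv2, numpy as np
from scipy.spatial.transform import Rotation as R
def rot(q): return R.from_quat([q[1],q[2],q[3],q[0]])
def campose(n,st=None):
    m=cams.camera_model(n)
    if n=='wrist':
        T=np.eye(4);T[:3,:3]=rot(st['ee_rot']).as_matrix();T[:3,3]=st['position']
        C=T@np.array(m['tool_from_camera']); return m['camera_matrix'],C[:3,:3],C[:3,3]
    return m['camera_matrix'],rot(m['rotation']).as_matrix(),np.array(m['origin'])
def cloud(n,d,st=None):
    K,Rm,o=campose(n,st); v,u=np.mgrid[0:420,0:560]
    p=np.stack([(u-K[0,2])/K[0,0]*d,-(v-K[1,2])/K[1,1]*d,-d],-1)
    return p@Rm.T+o
def proj(n,P,st=None):
    K,Rm,o=campose(n,st); p=(np.atleast_2d(P)-o)@Rm
    return np.stack([K[0,2]+K[0,0]*p[:,0]/-p[:,2],K[1,2]-K[1,1]*p[:,1]/-p[:,2]],-1)
E
python3 - <<'E'
from h import *
for n in("top","side"):
    im,d=cams.get_image(n)
    cl=cloud(n,d); np.savez(f"/tmp/{n}0.npz",im=im,d=d)
    print(n,"bench z",cl[200:300,330:350,2].mean() if n=="top" else '')
    for q in ["bar_center","bracket_center","jig","fence","screwdriver","tape","tin"]:
        for r in spotter.outline_of(q,n)[:4]:
            P=cl[r['region']&(d>0)]
            xy=P[:,:2].astype(np.float32); b=cv2.minAreaRect(xy)
            c=im[r['region']].mean(0)
            print(q,round(r['conf'],2),r['rect'],len(P),'ctr',np.round(b[0],3),np.round(b[1],3),round(b[2],1),'z',np.round(np.percentile(P[:,2],[5,50,95]),3),c.astype(int))
im=np.load("/tmp/top0.npz")['im'][150:300,120:400]
cv2.imwrite("pics/crop0.png",cv2.resize(im[:,:,::-1],None,fx=2.8,fy=2.8,interpolation=cv2.INTER_CUBIC))
E
```

```text
top bench z 0.0036122330901747954
bar_center 0.93 [393.0, 260.5, 73.4, 30.8] 792 ctr [ 0.381 -0.482] [0.03  0.209] 18.8 z [0.003 0.023 0.026] [ 34 108 100]
bar_center 0.88 [354.8, 199.8, 23.2, 68.0] 750 ctr [ 0.49  -0.304] [0.192 0.033] 7.8 z [0.007 0.023 0.026] [59 56 52]
bar_center 0.79 [266.5, 119.4, 70.6, 33.9] 772 ctr [ 0.777 -0.119] [0.039 0.207] 22.1 z [-0.     0.023  0.026] [131 129 126]
bar_center 0.57 [319.0, 269.4, 16.7, 79.2] 768 ctr [ 0.289 -0.195] [0.197 0.031] 3.6 z [0.008 0.023 0.026] [ 39 117 110]
bracket_center 0.65 [130.8, 213.3, 22.8, 28.7] 504 ctr [0.495 0.313] [0.072 0.047] 14.9 z [0.011 0.039 0.084] [102 100 101]
jig 0.61 [193.8, 189.0, 98.2, 71.5] 6151 ctr [0.509 0.041] [0.254 0.2  ] 86.2 z [0.006 0.009 0.039] [120 125 120]
fence 0.83 [214.1, 211.1, 11.4, 43.3] 280 ctr [0.485 0.106] [0.021 0.114] 87.4 z [0.008 0.042 0.046] [41 64 98]
fence 0.56 [227.4, 123.5, 22.8, 27.8] 482 ctr [0.75  0.063] [0.057 0.056] 62.2 z [0.016 0.067 0.071] [115 112 113]
fence 0.4 [144.5, 145.0, 32.9, 31.0] 471 ctr [0.686 0.284] [0.099 0.086] 48.1 z [-0.001  0.017  0.021] [126 119  31
[... 1079 characters left out ...]
8 123]
fence 0.95 [243.1, 248.5, 52.5, 31.4] 718 ctr [0.491 0.089] [0.042 0.125] 86.5 z [0.011 0.036 0.046] [44 64 93]
fence 0.66 [158.7, 198.0, 26.1, 33.4] 774 ctr [0.753 0.068] [0.056 0.059] 65.5 z [0.012 0.059 0.072] [121 120 120]
screwdriver 0.73 [245.6, 131.0, 19.4, 24.3] 240 ctr [ 0.703 -0.288] [0.039 0.116] 50.5 z [0.003 0.022 0.028] [129  52  44]
tape 0.68 [120.2, 280.8, 47.1, 42.9] 957 ctr [0.691 0.276] [0.096 0.104] 16.1 z [0.    0.017 0.021] [148 136  65]
tape 0.49 [201.9, 199.0, 125.3, 109.8] 7570 ctr [0.513 0.035] [0.262 0.206] 85.8 z [0.007 0.01  0.041] [124 128 123]
tin 0.81 [157.6, 196.4, 25.7, 36.9] 847 ctr [0.779 0.036] [0.064 0.138] 40.3 z [0.005 0.057 0.072] [123 121 120]
```

View pics/crop0.png

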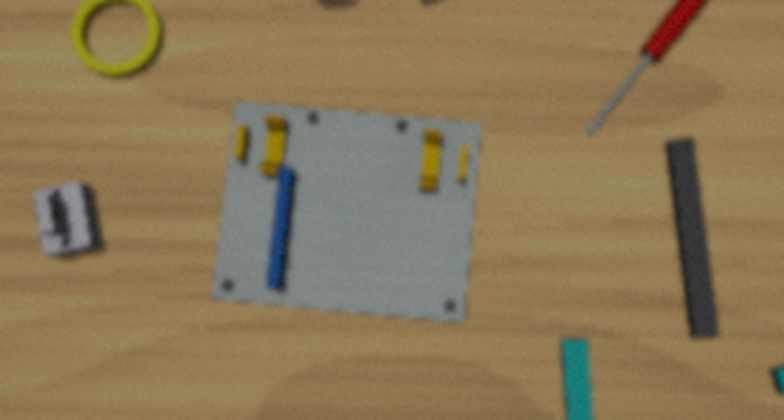

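The crop confirms that the dark bar at (367,235) is neither turquoise nor white. The jig yaw is about -4°.

```bash
cat >> h.py <<'E'
def delta(pos,yaw,st=None):
    """total tool-frame shift (mm)/rotvec(deg) to reach pos with tool down, tool-x yaw deg"""
    st=st or telemetry.get_state(); Rm=rot(st['ee_rot'])
    c=np.radians(yaw); Rt=R.from_matrix(np.array([[np.cos(c),np.sin(c),0],[np.sin(c),-np.cos(c),0],[0,0,-1]]))
    return np.round(np.r_[Rm.inv().apply(np.array(pos)-st['position'])*1000,(Rm.inv()*Rt).as_rotvec(degrees=True)],1)
E
python3 -c "
from h import *
print(delta([.49,-.304,.24],7.8))"
```

```text
[325.4 -99.   -8.7   0.   -0.   16. ]
```

Emit:
servo_tool([
  [40, -12, -1, 0, 0, 2],
  [80, -25, -2, 0, 0, 4],
  [120, -37, -3, 0, 0, 6],
  [160, -50, -4, 0, 0, 8],
  [205, -62, -6, 0, 0, 10],
  [250, -75, -7, 0, 0, 12],
  [290, -88, -8, 0, 0, 14],
  [325, -99, -9, 0, 0, 16],
], hand=0)

```text
clock: 1.7
position: [0.4911, -0.3024, 0.2405]
ee_rot: [0.0, 0.998, 0.068, 0.0]
contact_force: [-0.3, -1.0, -0.8]
width: 0.0855
```

Emit:
servo_tool([
  [0, 0, 0, 0, 0, 0],
  [0, 0, 0, 0, 0, 0],
  [0, 0, 0, 0, 0, 0],
])

```text
clock: 2.0
position: [0.4889, -0.3048, 0.2402]
ee_rot: [0.0, 0.998, 0.068, -0.0]
contact_force: [0.1, 0.3, 0.7]
width: 0.0851
```

```bash
cat > wl.py <<'E'
from h import *
import sys
def look(name,q=None):
    st=telemetry.get_state(); im,d=cams.get_image('wrist')
    cv2.imwrite(f"pics/{name}.png",im[:,:,::-1]); np.savez(f"/tmp/{name}.npz",im=im,d=d)
    return st,im,d,cloud('wrist',d,st)
E
python3 - <<'E'
from wl import *
st,im,d,cl=look('w1'); print(st['position'],st['ee_rot'],st['qpos'])
for r in spotter.outline_of('bar_center','wrist')[:3]:
    m=r['region']&(d>0); P=cl[m]; c=im[r['region']].mean(0)
    Q=P[(P[:,2]>.018)&(P[:,2]<.035)]
    b=cv2.minAreaRect(Q[:,:2].astype(np.float32)); print(r['conf'],r['rect'],c.astype(int),b,np.median(Q[:,2]))
E
```

```text
[ 0.48886286 -0.30480887  0.24022623] [ 2.28132313e-04  9.97682617e-01  6.80381050e-02 -3.99214963e-04] [-6.77723006e-01  2.73027918e-01  1.48679264e+00 -8.92789087e-04
  1.38204903e+00  7.57059524e-01]
0.89 [331.6, 253.2, 179.5, 54.7] [32 75 73] ((0.38183364272117615, -0.4750577211380005), (0.027065467089414597, 0.19657889008522034), 18.178979873657227) 0.02508703618912378
0.78 [267.7, 65.1, 22.9, 195.6] [56 52 50] ((0.4902203679084778, -0.30135923624038696), (0.1962023675441742, 0.024641310796141624), 6.9641242027282715) 0.02540981663857325
0.55 [146.7, 241.6, 33.1, 153.0] [33 66 63] ((0.29075008630752563, -0.19265727698802948), (0.19692999124526978, 0.025732316076755524), 4.260962963104248) 0.025407311369822716
```

View pics/w1.png

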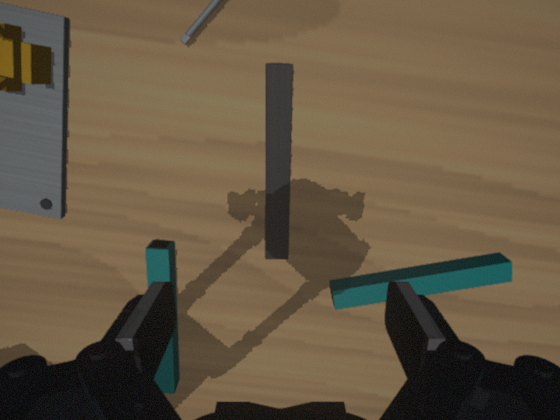

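The picture shows the dark bar at (278,160) with nothing in the fingers' way; the turquoise bars at (160,315) and (420,280) are clear of it. The bar centre is (0.490,-0.301) with yaw 7.0°.

```bash
python3 -c "
from h import *
print(delta([.4902,-.3014,.004],7.0))"
```

```text
[  2.1  -3.6 236.3   0.    0.    0.7]
```

Emit:
servo_tool([
  [1, -2, 40, 0, 0, 0.4],
  [2, -3.5, 80, 0, 0, 0.7],
  [2, -3.5, 120, 0, 0, 0.7],
  [2, -3.5, 155, 0, 0, 0.7],
  [2, -3.5, 185, 0, 0, 0.7],
  [2, -3.5, 210, 0, 0, 0.7],
  [2, -3.5, 225, 0, 0, 0.7],
  [2, -3.5, 233, 0, 0, 0.7],
])

```text
clock: 2.9
position: [0.4896, -0.3009, 0.0058]
ee_rot: [-0.001, 0.998, 0.061, -0.001]
contact_force: [-0.4, 0.6, 1.0]
width: 0.0853
```

Emit:
servo_tool([
  [0, 0, 1, 0, 0, 0],
  [0, 0, 2, 0, 0, 0],
  [0, 0, 3, 0, 0, 0],
  [0, 0, 3, 0, 0, 0],
])

```text
clock: 3.3
position: [0.4915, -0.3009, 0.0051]
ee_rot: [0.001, 0.998, 0.062, 0.001]
contact_force: [0.1, 0.2, 0.0]
width: 0.0855
```

Emit:
servo_tool([
  [0, 0, 0, 0, 0, 0],
  [0, 0, 0, 0, 0, 0],
  [0, 0, 0, 0, 0, 0],
  [0, 0, 0, 0, 0, 0],
  [0, 0, 0, 0, 0, 0],
  [0, 0, 0, 0, 0, 0],
  [0, 0, 0, 0, 0, 0],
  [0, 0, 0, 0, 0, 0],
], hand=255, grip_force=50)

```text
clock: 4.1
position: [0.4915, -0.3009, 0.0047]
ee_rot: [0.0, 0.998, 0.062, 0.0]
contact_force: [-0.5, -1.2, 3.4]
width: 0.0239
```

```bash
python3 -c "
from h import *
print(delta([.54,.034,.25],86))"
```

```text
[ 8.990e+01 -3.260e+02 -2.456e+02  1.000e-01  0.000e+00 -7.890e+01]
```

Emit:
servo_tool([
  [0, 0, -15, 0, 0, 0],
  [0, 0, -35, 0, 0, 0],
  [0, 0, -60, 0, 0, 0],
  [0, 0, -90, 0, 0, 0],
  [0, 0, -120, 0, 0, 0],
  [0, 0, -150, 0, 0, 0],
  [0, 0, -180, 0, 0, 0],
  [0, 0, -200, 0, 0, 0],
])

```text
clock: 4.9
position: [0.4908, -0.3, 0.2053]
ee_rot: [-0.0, 0.998, 0.062, -0.0]
contact_force: [-0.1, -0.5, -2.5]
width: 0.0238
```

Emit:
servo_tool([
  [7, -25, -5, 0, 0, -6],
  [15, -52, -10, 0, 0, -13],
  [22, -80, -15, 0, 0, -20],
  [29, -107, -20, 0, 0, -27],
  [37, -134, -25, 0, 0, -34],
  [45, -162, -30, 0, 0, -41],
  [52, -190, -35, 0, 0, -48],
  [60, -217, -40, 0, 0, -55],
])

```text
clock: 5.7
position: [0.5224, -0.0759, 0.243]
ee_rot: [-0.001, 0.855, 0.518, -0.001]
contact_force: [-0.8, 0.5, -2.6]
width: 0.0237
```

```bash
python3 -c "
from h import *
print(delta([.54,.034,.25],86))"
```

```text
[105.6 -35.3  -6.9  -0.2  -0.  -23.6]
```

Emit:
servo_tool([
  [26, -9, -2, 0, 0, -6],
  [52, -18, -4, 0, 0, -12],
  [80, -27, -6, 0, 0, -18],
  [105, -35, -7, 0, 0, -23.6],
  [105, -35, -7, 0, 0, -23.6],
  [105, -35, -7, 0, 0, -23.6],
  [105, -35, -7, 0, 0, -23.6],
])

```text
clock: 6.4
position: [0.5411, 0.0309, 0.2504]
ee_rot: [-0.001, 0.733, 0.68, -0.001]
contact_force: [-0.5, -0.8, -3.6]
width: 0.024
```

Run:
```python
from wl import *
st,im,d,cl=look('w2'); np.savez('/tmp/w2s.npz',p=st['position'],q=st['ee_rot']); print(st['position'],st['ee_rot'])
for q in('jig','fence','bar_center'):
  for r in spotter.outline_of(q,'wrist')[:3]:
    m=r['region']&(d>0); P=cl[m]; c=im[r['region']].mean(0)
    b=cv2.minAreaRect(P[:,:2].astype(np.float32)); print(q,r['conf'],r['rect'],c.astype(int),b,np.median(P[:,2]))
    if q=='bar_center': 
        print('z spread',np.percentile(P[:,2],[2,50,98]))
```

```text
[0.5411371  0.03092902 0.25040704] [-5.51313819e-04  7.33308715e-01  6.79894885e-01 -9.84927119e-04]
jig 0.88 [136.2, 25.9, 218.9, 240.7] [105 107 108] ((0.5067124962806702, 0.03882215917110443), (0.257541298866272, 0.2089245468378067), 86.21440124511719) 0.010427355348364531
fence 0.83 [152.4, 91.9, 86.3, 15.2] [ 45  69 110] ((0.4686671793460846, 0.10442273318767548), (0.012043505907058716, 0.08062268793582916), 86.03227996826172) 0.04534732172120398
fence 0.37 [136.1, 26.3, 216.6, 239.2] [105 107 108] ((0.5074353814125061, 0.04165392369031906), (0.25126227736473083, 0.2056521475315094), 86.16313171386719) 0.010435111811646941
bar_center 0.85 [450.1, 194.2, 74.6, 155.6] [129 127 126] ((0.7803360223770142, -0.1253809779882431), (0.03654612973332405, 0.2250295877456665), 20.884754180908203) 0.02464924830634649
z spread [3.19297935e-05 2.46492483e-02 2.63806220e-02]
bar_center 0.71 [15.7, 339.4, 110.2, 41.4] [32 80 78] ((0.3504098355770111, -0.1097593605518341), (0.4217070937156677, 0.074886754155159), 38.1646728515625) 0.02423913854591994
z spread [0.00128929 0.02423914 0.02666162]
bar_center 0.61 [243.6, 35.1, 76.2, 374.5] [56 55 56] ((0.5319580435752869, -0.06071120500564575), (0.43816420435905457, 0.07889329642057419), 85.73258972167969) 0.27110914592320334
z spread [0.26981495 0.27110915 0.27233293]
```

View pics/w2.png

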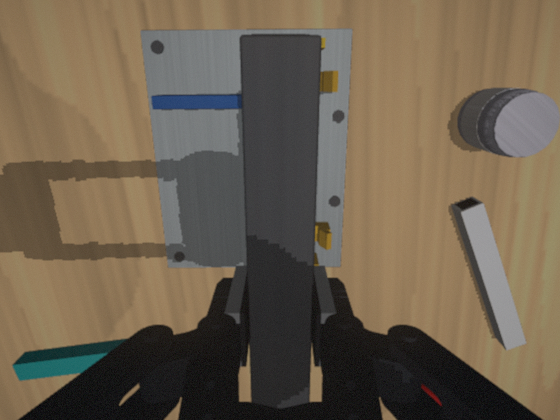

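The bar is held at (280,200) and level, top at z=0.271. The jig plate's corners show at (143,31), (351,31), (340,268) and (168,268), and the fence at (197,102). Next I refine the jig pose and the bar's pose in the hand.

```bash
cat > fit.py <<'E'
from h import *
def jigfit(im,d,cl,name):
    hsv=cv2.cvtColor(im,cv2.COLOR_RGB2HSV)
    x,y,z=cl[...,0],cl[...,1],cl[...,2]
    near=(np.hypot(x-.509,y-.04)<.19)&(d>0)
    pl=near&(z>.006)&(z<.015)&(hsv[...,1]<70)
    fe=near&(hsv[...,0]>100)&(hsv[...,0]<130)&(hsv[...,1]>110)&(z>.041)&(z<.05)
    pl=cv2.morphologyEx(pl.astype(np.uint8),cv2.MORPH_OPEN,np.ones((3,3)))>0
    lab=cv2.connectedComponentsWithStats(pl.astype(np.uint8)); 
    P=cl[pl][:,:2]; b=cv2.minAreaRect(P.astype(np.float32))
    F=cl[fe][:,:2]; vx=cv2.fitLine(F.astype(np.float32),cv2.DIST_HUBER,0,.01,.01).ravel()
    ang=np.degrees(np.arctan(vx[1]/vx[0])); print(name,'plate',b,len(P),'fence yaw',ang)
    a=np.radians(-3.9); ex=np.array([np.cos(a),np.sin(a)]); ey=np.array([-ex[1],ex[0]])
    for l,Q in(('plate',P),('fence',F)):
        print('  ',l,'x',np.round(np.percentile(Q@ex,[.3,1,50,99,99.7]),4),'y',np.round(np.percentile(Q@ey,[.3,1,50,99,99.7]),4))
    return ex,ey
E
python3 - <<'E'
from fit import *
w=np.load('/tmp/w2.npz');s=np.load('/tmp/w2s.npz');st=dict(position=s['p'],ee_rot=s['q'])
cl=cloud('wrist',w['d'],st); jigfit(w['im'],w['d'],cl,'wrist')
for n in('top','side'):
    t=np.load(f'/tmp/{n}0.npz'); jigfit(t['im'],t['d'],cloud(n,t['d']),n)
B=cl[(cl[...,2]>.262)&(cl[...,2]<.28)&(np.abs(cl[...,0]-.54)<.03)&(cl[...,1]>0.05)]
b=cv2.minAreaRect(B[:,:2].astype(np.float32)); print('bar in hand',b,np.percentile(B,[1,99],axis=0))
l=cv2.fitLine(B[:,:2].astype(np.float32),cv2.DIST_HUBER,0,.01,.01).ravel();print(l,np.degrees(np.arctan2(l[1],l[0])))
E
```

```text
wrist plate ((0.5085130929946899, 0.040637776255607605), (0.24944011867046356, 0.20032086968421936), 86.1021728515625) 25906 fence yaw -3.691128
   plate x [0.4052 0.4061 0.4658 0.6032 0.604 ] y [-0.0479 -0.0456  0.0909  0.1986  0.1994]
   fence x [0.4211 0.4215 0.4602 0.5003 0.5008] y [0.1301 0.1302 0.1361 0.1416 0.1417]
top plate ((0.5086015462875366, 0.03994082659482956), (0.25014734268188477, 0.1996774673461914), 86.15747833251953) 4448 fence yaw -3.5465913
   plate x [0.4058 0.4071 0.4954 0.6016 0.6033] y [-0.0498 -0.0476  0.0678  0.1952  0.1976]
   fence x [0.4227 0.423  0.4778 0.5361 0.5365] y [0.1286 0.1288 0.134  0.1398 0.1401]
side plate ((0.5106120109558105, 0.039097681641578674), (0.2541915774345398, 0.2011348009109497), 86.00366973876953) 5832 fence yaw -4.0902452
   plate x [0.4069 0.4078 0.4915 0.6043 0.606 ] y [-0.0499 -0.0472  0.0755  0.1984  0.1994]
   fence x [0.4227 0.4229 0.4773 0.5352 0.5358] y [0.1298 0.1302 0.1368 0.1421 0.1427]
bar in hand ((0.5444594621658325, 0.08885889500379562), (0.07934349775314331, 0.025203121826052666), 85.67452239990234) [[0.53097157 0.05107499 0.26959546]
 [0.55832291 0.12779135 0.27257385]]
[0.08087395 0.9967243  0.54474294 0.0931623 ] 85.36119
```

```bash
python3 -c "
from h import *
print(delta([.564,.0366,.08],86.1));print(delta([.564,.0366,.0275],86.1))"
```

```text
[  7.7  21.9 171.1  -0.    0.   -0.5]
[  7.7  21.9 223.6  -0.    0.   -0.5]
```

Emit:
servo_tool([
  [4, 11, 20, 0, 0, -0.3],
  [8, 22, 50, 0, 0, -0.5],
  [8, 22, 80, 0, 0, -0.5],
  [8, 22, 110, 0, 0, -0.5],
  [8, 22, 135, 0, 0, -0.5],
  [8, 22, 155, 0, 0, -0.5],
  [8, 22, 170, 0, 0, -0.5],
  [8, 22, 175, 0, 0, -0.5],
])

```text
clock: 7.4
position: [0.5632, 0.0373, 0.0746]
ee_rot: [-0.001, 0.73, 0.683, -0.001]
contact_force: [-0.6, -0.3, -3.8]
width: 0.0238
```

Emit:
servo_tool([
  [0, 0, 0, 0, 0, 0],
  [0, 0, 0, 0, 0, 0],
  [0, 0, 0, 0, 0, 0],
])

```text
clock: 7.7
position: [0.5653, 0.0376, 0.0774]
ee_rot: [0.001, 0.73, 0.683, 0.001]
contact_force: [1.0, -0.3, -1.3]
width: 0.0241
```

Run:
```python
from wl import *
print(delta([.564,.0366,.0275],86.1))
im,d=cams.get_image('side'); cv2.imwrite('pics/s3.png',cv2.resize(im[150:330,180:380,::-1],None,fx=3.3,fy=3.3))
```

```text
[-1.1 -1.4 49.9  0.1  0.   0.1]
```

View pics/s3.png

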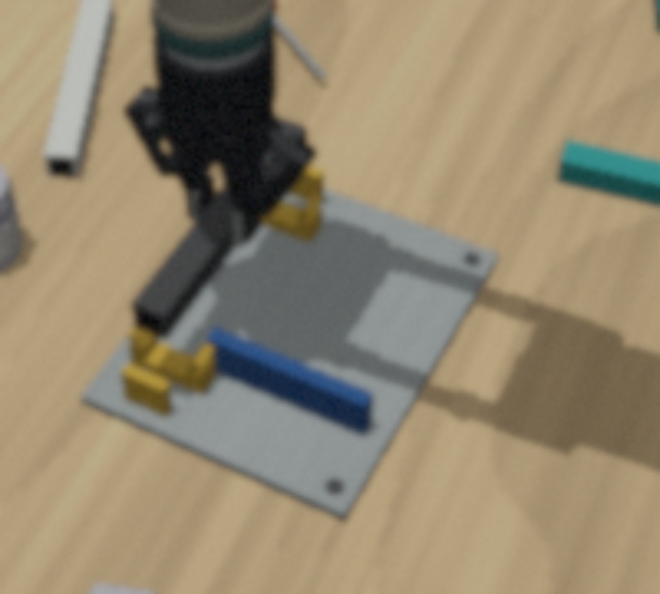

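The bar is held over both supports, its near end at crop (155,310) above the notch at (175,365). I lower it slowly.

Emit:
servo_tool([
  [-1, -1.5, 10, 0, 0, 0],
  [-1, -1.5, 20, 0, 0, 0],
  [-1, -1.5, 27, 0, 0, 0],
  [-1, -1.5, 33, 0, 0, 0],
  [-1, -1.5, 38, 0, 0, 0],
  [-1, -1.5, 42, 0, 0, 0],
  [-1, -1.5, 45, 0, 0, 0],
  [-1, -1.5, 45, 0, 0, 0],
])

```text
clock: 8.55
position: [0.5627, 0.0369, 0.0309]
ee_rot: [-0.0, 0.73, 0.683, -0.0]
contact_force: [0.4, -0.0, -2.4]
width: 0.0242
```

Emit:
servo_tool([
  [0, 0, 1, 0, 0, 0],
  [0, 0, 2, 0, 0, 0],
  [0, 0, 3, 0, 0, 0],
  [0, 0, 4, 0, 0, 0],
  [0, 0, 4, 0, 0, 0],
])

```text
clock: 9.05
position: [0.5628, 0.0369, 0.0272]
ee_rot: [-0.0, 0.73, 0.683, -0.0]
contact_force: [-0.4, 0.6, -3.6]
width: 0.0242
```

Emit:
servo_tool([
  [0, 0, 0.5, 0, 0, 0],
  [0, 0, 1, 0, 0, 0],
  [0, 0, 1.5, 0, 0, 0],
  [0, 0, 1.5, 0, 0, 0],
  [0, 0, 1.5, 0, 0, 0],
])

```text
clock: 9.55
position: [0.5629, 0.0369, 0.0267]
ee_rot: [0.0, 0.73, 0.683, 0.0]
contact_force: [-2.4, 0.2, 4.9]
width: 0.0237
```

Emit:
servo_tool([
  [0, 0, 0, 0, 0, 0],
  [0, 0, 0, 0, 0, 0],
  [0, 0, 0, 0, 0, 0],
  [0, 0, 0, 0, 0, 0],
  [0, 0, 0, 0, 0, 0],
  [0, 0, 0, 0, 0, 0],
], hand=0)

```text
clock: 10.15
position: [0.5629, 0.0369, 0.0257]
ee_rot: [0.0, 0.73, 0.683, -0.0]
contact_force: [0.1, -0.2, -0.7]
width: 0.0851
```

Emit:
servo_tool([
  [0, 0, -10, 0, 0, 0],
  [0, 0, -25, 0, 0, 0],
  [0, 0, -50, 0, 0, 0],
  [0, 0, -80, 0, 0, 0],
  [0, 0, -110, 0, 0, 0],
  [0, 0, -140, 0, 0, 0],
  [0, 0, -170, 0, 0, 0],
  [0, 0, -200, 0, 0, 0],
])

```text
clock: 10.95
position: [0.5626, 0.0369, 0.228]
ee_rot: [0.0, 0.73, 0.683, 0.0]
contact_force: [0.4, 0.2, -0.3]
width: 0.0851
```

```bash
cat > barchk.py <<'E'
from wl import *
J=np.array([.5085,.0403]);a=np.radians(-3.9);ex=np.array([np.cos(a),np.sin(a)]);ey=np.array([-ex[1],ex[0]])
def toj(P): q=np.array(P)[...,:2]-J; return np.stack([q@ex,q@ey],-1)
def jw(x,y): return J+x/1000*ex+y/1000*ey
def barchk(name):
    st,im,d,cl=look(name)
    hsv=cv2.cvtColor(im,cv2.COLOR_RGB2HSV)
    j=toj(cl); m=(d>0)&(np.abs(j[...,0]-.055)<.03)&(np.abs(j[...,1])<.12)&(cl[...,2]>.03)&(cl[...,2]<.062)&(im.max(-1)<95)&(hsv[...,1]<90)
    P=cl[m];Q=toj(P)
    b=cv2.minAreaRect(Q.astype(np.float32)); 
    print(len(P),'bar rect in jig',b,'z',np.percentile(P[:,2],[3,50,97]))
    for s in(-1,1):
        k=(Q[:,1]*s>.06); 
        if k.any(): print('end',s,'x',Q[k,0].mean(),'z',np.median(P[k,2]),'ymax',np.percentile(Q[k,1]*s,99.5))
    return st,im,d,cl
E
python3 -c "
from barchk import *
barchk('w4')"
```

```text
5914 bar rect in jig ((0.046541109681129456, -0.003965318202972412), (0.0448145866394043, 0.2053072154521942), 1.980212688446045) z [0.04581709 0.04729881 0.04865307]
end -1 x 0.05312856179649779 z 0.047195743907910426 ymax 0.10635264815700594
end 1 x 0.05293392939834746 z 0.04737156219816324 ymax 0.09783999169421478
```

View pics/w4.png

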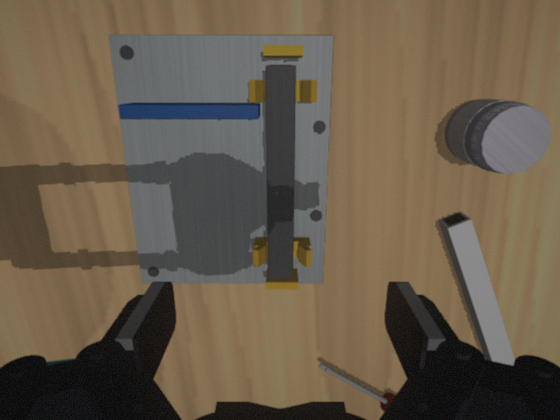

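The bar lies seated in both notches: both ends' tops are at z=0.047 (expected 0.047), and it runs from (280,66) to (281,282). Now the bracket.

```bash
python3 -c "
from h import *
print(delta([.497,.308,.235],14))"
```

```text
[266.1 -86.2  -2.6   0.5  -0.4  72.2]
```

Emit:
servo_tool([
  [27, -9, -1, 0, 0, 7],
  [57, -18, -1, 0, 0, 15],
  [87, -28, -2, 0, 0, 23],
  [117, -38, -2, 0, 0, 31],
  [147, -48, -3, 0, 0, 39],
  [177, -58, -3, 0, 0, 47],
  [207, -67, -3, 0, 0, 55],
  [237, -77, -3, 0, 0, 63],
])

```text
clock: 11.8
position: [0.5012, 0.2797, 0.2294]
ee_rot: [-0.0, 0.98, 0.198, 0.001]
contact_force: [0.9, -0.3, -0.3]
width: 0.0856
```

```bash
python3 -c "
from h import *
print(delta([.497,.308,.235],14))"
```

```text
[  7.2 -27.7  -5.5   0.   -0.1   8.9]
```

Emit:
servo_tool([
  [4, -14, -3, 0, 0, 5],
  [7, -28, -5, 0, 0, 8.9],
  [7, -28, -5, 0, 0, 8.9],
  [7, -28, -5, 0, 0, 8.9],
  [7, -28, -5, 0, 0, 8.9],
])

```text
clock: 12.3
position: [0.497, 0.3061, 0.2338]
ee_rot: [0.0, 0.992, 0.125, -0.0]
contact_force: [0.0, 0.4, -0.2]
width: 0.0856
```

Run:
```python
from wl import *
st,im,d,cl=look('w5'); print(st['position'],st['ee_rot'])
for r in spotter.outline_of('bracket_center','wrist')[:3]:
    P=cl[r['region']&(d>0)]; print(r['conf'],r['rect'],np.percentile(P[:,2],[2,50,98]))
near=(d>0)&(np.hypot(cl[...,0]-.497,cl[...,1]-.308)<.06)
for lo,hi in((.034,.046),(.079,.092)):
    P=cl[near&(cl[...,2]>lo)&(cl[...,2]<hi)]; b=cv2.minAreaRect(P[:,:2].astype(np.float32)); print(lo,len(P),b,P.mean(0))
```

```text
[0.49704429 0.30611745 0.23380077] [ 3.50669878e-04  9.92174623e-01  1.24857493e-01 -3.86874292e-05]
0.81 [245.8, 139.8, 52.4, 72.7] [0.01170665 0.04056074 0.08617275]
0.034 2560 ((0.49211856722831726, 0.3141891658306122), (0.06439218670129776, 0.046010226011276245), 13.962118148803711) [0.49641297 0.31482704 0.04033663]
0.079 643 ((0.4923288822174072, 0.31420809030532837), (0.03587790206074715, 0.011788623407483101), 14.153977394104004) [0.49312511 0.31424886 0.08524934]
```

View pics/w5.png

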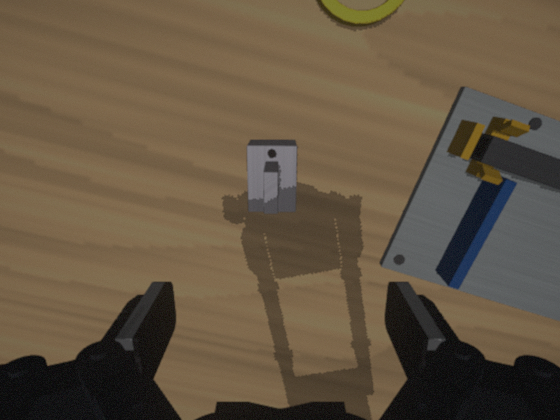

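The picture shows the bracket at (272,176), upright and clear. The base and lug fits agree: centre (0.492,0.314), yaw 14.1°.

```bash
python3 -c "
from h import *
print(delta([.4922,.3142,.048],14.1))"
```

```text
[ -2.8  -9.2 185.7   0.    0.    0.2]
```

Emit:
servo_tool([
  [-1.5, -5, 25, 0, 0, 0],
  [-3, -9, 55, 0, 0, 0],
  [-3, -9, 85, 0, 0, 0],
  [-3, -9, 115, 0, 0, 0],
  [-3, -9, 145, 0, 0, 0],
  [-3, -9, 165, 0, 0, 0],
  [-3, -9, 178, 0, 0, 0],
  [-3, -9, 186, 0, 0, 0],
])

```text
clock: 13.2
position: [0.4918, 0.3143, 0.0468]
ee_rot: [0.0, 0.992, 0.124, -0.001]
contact_force: [-0.3, 0.2, -1.1]
width: 0.0854
```

Emit:
servo_tool([
  [0, 0, 0, 0, 0, 0],
  [0, 0, 0, 0, 0, 0],
  [0, 0, 0, 0, 0, 0],
])

```text
clock: 13.5
position: [0.4928, 0.3153, 0.0489]
ee_rot: [-0.0, 0.992, 0.125, 0.001]
contact_force: [0.6, 0.4, -0.2]
width: 0.0854
```

Emit:
servo_tool([
  [0, 0, 0, 0, 0, 0],
  [0, 0, 0, 0, 0, 0],
  [0, 0, 0, 0, 0, 0],
  [0, 0, 0, 0, 0, 0],
  [0, 0, 0, 0, 0, 0],
  [0, 0, 0, 0, 0, 0],
  [0, 0, 0, 0, 0, 0],
  [0, 0, 0, 0, 0, 0],
], hand=255, grip_force=90)

```text
clock: 14.3
position: [0.4917, 0.3148, 0.0476]
ee_rot: [0.0, 0.992, 0.125, -0.0]
contact_force: [-1.3, 0.6, -1.6]
width: 0.0109
```

Emit:
servo_tool([
  [0, 0, -8, 0, 0, 0],
  [0, 0, -25, 0, 0, 0],
  [0, 0, -45, 0, 0, 0],
  [0, 0, -65, 0, 0, 0],
  [0, 0, -85, 0, 0, 0],
  [0, 0, -105, 0, 0, 0],
  [0, 0, -120, 0, 0, 0],
  [0, 0, -120, 0, 0, 0],
])

```text
clock: 15.1
position: [0.4932, 0.3157, 0.1704]
ee_rot: [-0.001, 0.992, 0.125, 0.002]
contact_force: [0.6, 0.5, -2.4]
width: 0.0107
```

```bash
python3 -c "
from barchk import *
t=jw(0,5);print(t,delta([*t,.17],86.1))"
```

```text
[0.50884008 0.04528842] [-5.180e+01  2.659e+02 -1.000e-01  1.000e-01 -3.000e-01 -7.180e+01]
```

Emit:
servo_tool([
  [-5, 25, 0, 0, 0, -7],
  [-11, 55, 0, 0, 0, -15],
  [-17, 87, 0, 0, 0, -23],
  [-23, 118, 0, 0, 0, -31],
  [-29, 149, 0, 0, 0, -39],
  [-35, 180, 0, 0, 0, -47],
  [-41, 211, 0, 0, 0, -55],
  [-47, 242, 0, 0, 0, -63],
])

```text
clock: 15.9
position: [0.5054, 0.0676, 0.1669]
ee_rot: [-0.001, 0.779, 0.627, -0.001]
contact_force: [-0.0, 0.3, -2.9]
width: 0.011
```

Emit:
servo_tool([
  [0, 0, 0, 0, 0, 0],
  [0, 0, 0, 0, 0, 0],
  [0, 0, 0, 0, 0, 0],
])

```text
clock: 16.2
position: [0.5058, 0.0695, 0.1673]
ee_rot: [-0.001, 0.781, 0.624, -0.0]
contact_force: [-1.0, 0.2, -2.7]
width: 0.0112
```

```bash
python3 -c "
from barchk import *
t=jw(0,5);print(t,delta([*t,.17],86.1))"
```

```text
[0.50884008 0.04528842] [-23.    8.3  -2.7  -0.1  -0.   -8.8]
```

Emit:
servo_tool([
  [-11, 4, 0, 0, 0, -5],
  [-23, 8, 0, 0, 0, -8.8],
  [-23, 8, 0, 0, 0, -8.8],
  [-23, 8, 0, 0, 0, -8.8],
  [-23, 8, 0, 0, 0, -8.8],
  [-23, 8, 0, 0, 0, -8.8],
])

```text
clock: 16.8
position: [0.5088, 0.0454, 0.1677]
ee_rot: [-0.0, 0.731, 0.683, 0.0]
contact_force: [-0.4, -0.2, -3.8]
width: 0.011
```

Run:
```python
from barchk import *
st,im,d,cl=barchk('w6'); print(st['position'],st['ee_rot'],st['contact_force'])
print('tcp jig',toj(st['position'])*1000)
near=(d>0)&(np.hypot(cl[...,0]-st['position'][0],cl[...,1]-st['position'][1])<.06)
zt=st['position'][2]
for n,lo,hi in(('base',zt-.014,zt-.004),('lug',zt+.031,zt+.043)):
    P=cl[near&(cl[...,2]>lo)&(cl[...,2]<hi)&(im.mean(-1)>70)]; b=cv2.minAreaRect(P[:,:2].astype(np.float32)); print(n,len(P),b,toj(b[0]),np.median(P[:,2]))
im,d=cams.get_image('side'); cv2.imwrite('pics/s6.png',cv2.resize(im[150:330,180:380,::-1],None,fx=3.3,fy=3.3))
```

```text
8952 bar rect in jig ((0.05409771949052811, 0.003417007625102997), (0.043129973113536835, 0.22126398980617523), 5.6379618644714355) z [0.03768952 0.04719877 0.04854229]
end -1 x 0.0531984293016904 z 0.0471033026245673 ymax 0.10627040994669842
end 1 x 0.05177744136098894 z 0.047250151388219086 ymax 0.09758799420567216
[0.50880451 0.04541613 0.16774451] [-1.33555259e-04  7.30540382e-01  6.82869483e-01  3.64670928e-05] [-0.39309552 -0.21986084 -3.78428746]
tcp jig [-0.04417449  5.12499141]
base 5498 ((0.5085626244544983, 0.05919487774372101), (0.03897402435541153, 0.046293970197439194), 86.1253890991211) [-0.00122266  0.01885538] 0.16068311618584893
lug 3010 ((0.5077981948852539, 0.05114171281456947), (0.03906039148569107, 0.03964443877339363), 42.77188491821289) [-0.00143758  0.01076887] 0.2056479404799235
```

View pics/w6.png

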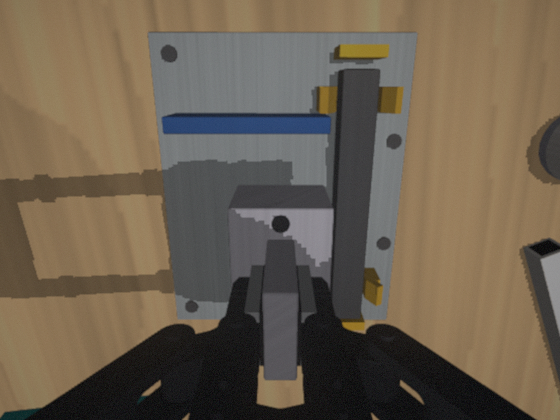

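View pics/s6.png

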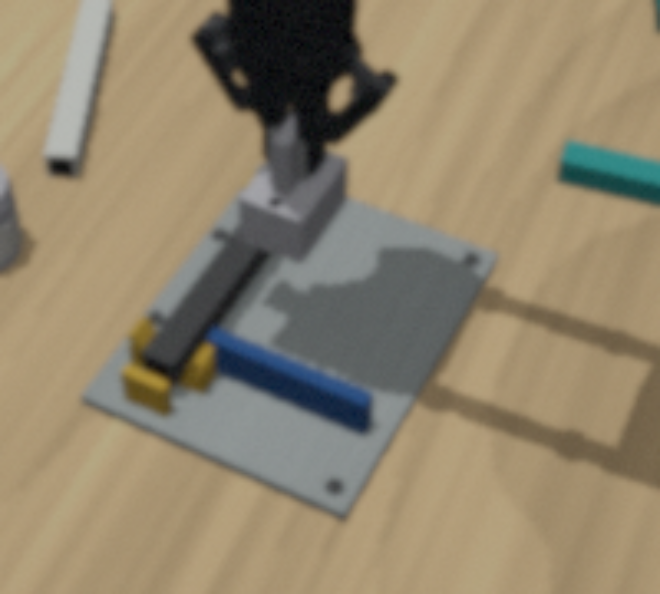

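The bracket hangs square (base edge at (281,196)), clear of the fence at (247,124) and the bar at (357,200). The underside is 47 mm below the TCP. Now lower it.

Emit:
servo_tool([
  [0, 0, 20, 0, 0, 0],
  [0, 0, 45, 0, 0, 0],
  [0, 0, 65, 0, 0, 0],
  [0, 0, 80, 0, 0, 0],
  [0, 0, 92, 0, 0, 0],
  [0, 0, 100, 0, 0, 0],
  [0, 0, 104, 0, 0, 0],
  [0, 0, 106, 0, 0, 0],
])

```text
clock: 17.7
position: [0.5093, 0.0446, 0.0618]
ee_rot: [0.0, 0.731, 0.683, 0.0]
contact_force: [-0.4, 0.1, -3.3]
width: 0.0109
```

Emit:
servo_tool([
  [0, 0, 1, 0, 0, 0],
  [0, 0, 2, 0, 0, 0],
  [0, 0, 3, 0, 0, 0],
  [0, 0, 4, 0, 0, 0],
  [0, 0, 4, 0, 0, 0],
])

```text
clock: 18.2
position: [0.5089, 0.0446, 0.0578]
ee_rot: [0.0, 0.731, 0.683, -0.0]
contact_force: [0.3, -0.3, -3.6]
width: 0.0106
```

Emit:
servo_tool([
  [0, 0, 0.5, 0, 0, 0],
  [0, 0, 1, 0, 0, 0],
  [0, 0, 1.3, 0, 0, 0],
  [0, 0, 1.3, 0, 0, 0],
])

```text
clock: 18.6
position: [0.5092, 0.0446, 0.0575]
ee_rot: [0.0, 0.731, 0.683, 0.0]
contact_force: [-2.3, -1.1, 4.7]
width: 0.0111
```

Emit:
servo_tool([
  [2, 3, -0.3, 0, 0, 0],
  [5, 6, -0.3, 0, 0, 0],
  [8, 9, -0.3, 0, 0, 0],
  [11, 12, -0.3, 0, 0, 0],
  [13, 15, -0.3, 0, 0, 0],
  [14, 16, -0.3, 0, 0, 0],
  [14, 16, -0.3, 0, 0, 0],
])

```text
clock: 19.3
position: [0.5256, 0.0569, 0.0575]
ee_rot: [0.0, 0.73, 0.683, -0.001]
contact_force: [-2.6, -2.9, 6.0]
width: 0.011
```

Emit:
servo_tool([
  [1, 0, 0, 0, 0, 0],
  [2, 0, 0, 0, 0, 0],
  [2, 0, 0, 0, 0, 0],
])

```text
clock: 19.6
position: [0.5267, 0.059, 0.0575]
ee_rot: [0.001, 0.73, 0.683, 0.0]
contact_force: [-0.9, -3.6, 4.7]
width: 0.0111
```

Emit:
servo_tool([
  [1, 0, 0, 0, 0, 0],
  [2, 0, 0, 0, 0, 0],
  [2, 0, 0, 0, 0, 0],
])

```text
clock: 19.9
position: [0.5272, 0.0609, 0.0575]
ee_rot: [0.001, 0.73, 0.683, 0.0]
contact_force: [0.1, -3.7, 5.3]
width: 0.011
```

Emit:
servo_tool([
  [1, 0, 0, 0, 0, 0],
  [1.5, 0, 0, 0, 0, 0],
  [1.5, 0, 0, 0, 0, 0],
])

```text
clock: 20.2
position: [0.5272, 0.0611, 0.0576]
ee_rot: [0.002, 0.73, 0.683, -0.001]
contact_force: [-0.5, -7.8, 6.5]
width: 0.0113
```

Emit:
servo_tool([
  [0, 1, 0, 0, 0, 0],
  [0, 2, 0, 0, 0, 0],
  [0, 3, 0, 0, 0, 0],
  [0, 4, 0, 0, 0, 0],
  [0, 5, 0, 0, 0, 0],
  [0, 6, 0, 0, 0, 0],
  [0, 6, 0, 0, 0, 0],
])

```text
clock: 20.9
position: [0.528, 0.0609, 0.0576]
ee_rot: [-0.002, 0.73, 0.683, -0.004]
contact_force: [-10.6, -7.5, 17.1]
width: 0.0112
```

Emit:
servo_tool([
  [0, 1, 0, 0, 0, 0],
  [0, 2, 0, 0, 0, 0],
  [0, 2, 0, 0, 0, 0],
])

```text
clock: 21.2
position: [0.5284, 0.0609, 0.0576]
ee_rot: [-0.003, 0.73, 0.683, -0.005]
contact_force: [-12.4, -7.6, 19.9]
width: 0.0108
```

Run:
```python
from barchk import *
st,im,d,cl=barchk('w7'); print(st['position'],st['ee_rot'],st['contact_force'])
print('tcp jig',toj(st['position'])*1000, rot(st['ee_rot']).as_matrix()[:,2])
for n in('side','top'):
    im,d=cams.get_image(n); np.savez(f'/tmp/{n}7.npz',im=im,d=d)
    s=(slice(150,330),slice(180,380)) if n=='side' else (slice(170,280),slice(180,310))
    cv2.imwrite(f'pics/{n}7.png',cv2.resize(im[s][:,:,::-1],None,fx=3.9,fy=3.2))
```

```text
13481 bar rect in jig ((0.04757506027817726, 0.05104126036167145), (0.12251181900501251, 0.04557737335562706), 84.9795913696289) z [0.03930317 0.04732168 0.04853965]
end 1 x 0.052012009290036014 z 0.04729616746927823 ymax 0.09846259492276127
[0.52837319 0.06086077 0.05764764] [-0.00273096  0.72994965  0.68347443 -0.00536207] [-12.38040097  -7.58305529  19.8834562 ]
tcp jig [18.42872593 21.86484053] [-0.01156116 -0.00334275 -0.99992758]
```

View pics/w7.png

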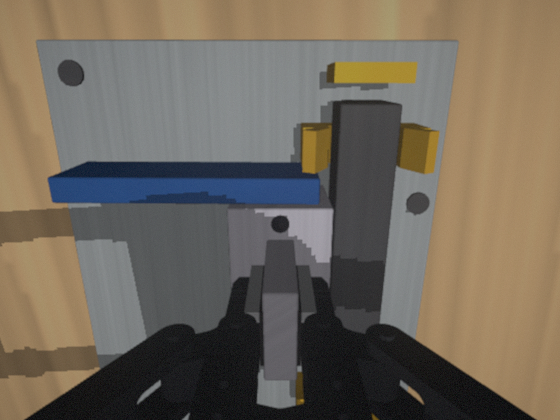

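View pics/side7.png

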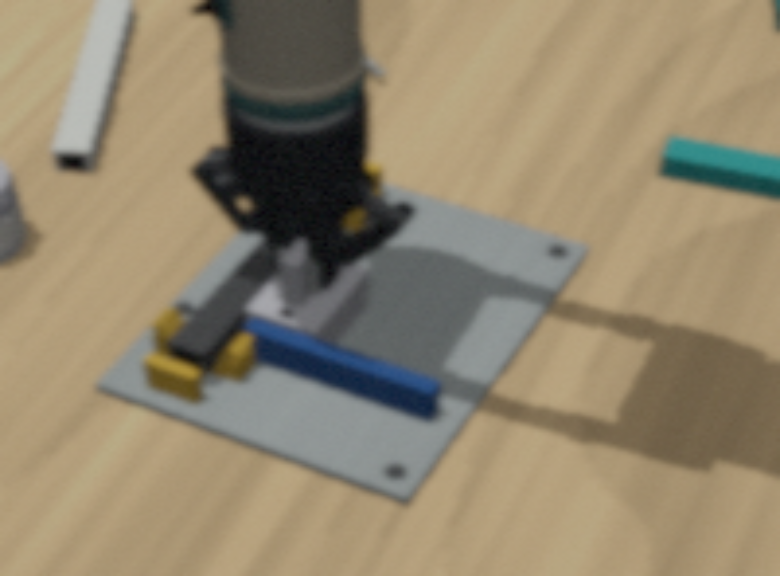

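Run:
```python
from barchk import *
for nm in('w4','w6','w7'):
    w=np.load(f'/tmp/{nm}.npz')
    # poses
    st={'w4':dict(position=np.array([.5626,.0369,.228]),ee_rot=np.array([0,.73,.683,0])/np.hypot(.73,.683)),
        'w6':dict(position=np.array([.50880451,.04541613,.16774451]),ee_rot=np.array([-1.3e-4,.73054,.68287,3.6e-5])),
        'w7':dict(position=np.array([.52837,.06086,.05765]),ee_rot=np.array([-.00273,.72995,.68347,-.00536]))}[nm]
    cl=cloud('wrist',w['d'],st);j=toj(cl);im=w['im']
    m=(w['d']>0)&(cl[...,2]>.0455)&(cl[...,2]<.0495)&(j[...,1]>.085)&(j[...,1]<.104)&(np.abs(j[...,0]-.055)<.03)
    Q=j[m]; print(nm,len(Q),'x',np.percentile(Q[:,0],[1,50,99])*1000)
    # supports: yellow, top z 44
    hsv=cv2.cvtColor(im,cv2.COLOR_RGB2HSV)
    y=(hsv[...,0]>15)&(hsv[...,0]<32)&(hsv[...,1]>130)&(cl[...,2]>.04)&(cl[...,2]<.048)&(np.abs(j[...,1]-.078)<.012)
    Y=j[y]; l=Y[Y[:,0]<.053][:,0];r=Y[Y[:,0]>.057][:,0]
    print('  support tops',len(l),len(r),np.percentile(l,[1,99])*1000 if len(l) else'',np.percentile(r,[1,99])*1000 if len(r) else'')
    P=cl[(w['d']>0)&(cl[...,2]>.006)&(cl[...,2]<.014)&(hsv[...,1]<70)]; P=P[np.hypot(*(P[:,:2]-J).T)<.17]
    print('  plate x',np.percentile(toj(P)[:,0],[.2,99.8])*1000,'y',np.percentile(toj(P)[:,1],[.2,99.8])*1000)
```

```text
w4 508 x [40.61375643 52.9984195  65.28971635]
  support tops 185 195 [26.86911368 40.38693597] [75.87035333 83.50113464]
  plate x [-99.66782219  99.26603967] y [-123.19398711  124.92223042]
w6 740 x [40.64488641 52.78859565 65.09110317]
  support tops 282 306 [26.53831561 34.27968605] [75.51413826 83.68130629]
  plate x [-99.45919459  99.56755603] y [-122.71720962  124.44206935]
w7 2040 x [40.86305967 53.00212912 65.23133343]
  support tops 756 826 [26.66672197 34.35022416] [75.54431169 83.99927665]
  plate x [-99.17549737  99.64861718] y [-95.59555092 124.34431962]
```

The bracket's end meets the fence at (280,207), with its side at or near the bar (332,260). The bar is at jig x=53. The downward load has grown to 20 N and adds friction, so I ease it and keep pushing.

Emit:
servo_tool([
  [0, 0, -0.5, 0, 0, 0],
  [0, 0, -1, 0, 0, 0],
  [0, 0, -1, 0, 0, 0],
  [0, 0, -1, 0, 0, 0],
])

```text
clock: 21.75
position: [0.5284, 0.0609, 0.0577]
ee_rot: [-0.003, 0.73, 0.683, -0.005]
contact_force: [-10.9, -7.6, 11.3]
width: 0.0112
```

Emit:
servo_tool([
  [0, 0, -0.5, 0, 0, 0],
  [0, 0, -1, 0, 0, 0],
  [0, 0, -1, 0, 0, 0],
  [0, 0, -1, 0, 0, 0],
])

```text
clock: 22.15
position: [0.5295, 0.0609, 0.0578]
ee_rot: [-0.002, 0.73, 0.683, -0.005]
contact_force: [-7.8, -7.2, 3.2]
width: 0.0108
```

Emit:
servo_tool([
  [0, 1, -0.2, 0, 0, 0],
  [0, 2, -0.4, 0, 0, 0],
  [0, 3, -0.6, 0, 0, 0],
  [0, 3, -0.6, 0, 0, 0],
])

```text
clock: 22.55
position: [0.5326, 0.0608, 0.0578]
ee_rot: [-0.002, 0.73, 0.683, -0.005]
contact_force: [-6.0, -6.5, 0.2]
width: 0.0109
```

Emit:
servo_tool([
  [0, 1, -0.2, 0, 0, 0],
  [0, 2, -0.4, 0, 0, 0],
  [0, 3, -0.6, 0, 0, 0],
  [0, 3, -0.6, 0, 0, 0],
])

```text
clock: 22.95
position: [0.5352, 0.0606, 0.0579]
ee_rot: [-0.003, 0.73, 0.683, -0.005]
contact_force: [-7.2, -6.3, -1.4]
width: 0.0108
```

Emit:
servo_tool([
  [0, 1, 0, 0, 0, 0],
  [0, 2, 0, 0, 0, 0],
  [0, 3, 0, 0, 0, 0],
  [0, 3, 0, 0, 0, 0],
])

```text
clock: 23.35
position: [0.5354, 0.0606, 0.0579]
ee_rot: [-0.005, 0.73, 0.683, -0.007]
contact_force: [-11.7, -5.1, 3.2]
width: 0.0109
```

Run:
```python
from barchk import *
st,im,d,cl=barchk('w8'); print(st['position'],st['ee_rot'],st['contact_force'],st['moment'])
Rm=rot(st['ee_rot']).as_matrix()
print('tcp jig',toj(st['position'])*1000,'z ax',Rm[:,2],'yaw',np.degrees(np.arctan2(Rm[1,0],Rm[0,0])))
j=toj(cl)
m=(d>0)&(cl[...,2]>.0455)&(cl[...,2]<.0495)&(j[...,1]>.085)&(j[...,1]<.104)&(np.abs(j[...,0]-.055)<.03)
print('bar x',np.percentile(j[m][:,0],[1,50,99])*1000,'yend',np.percentile(j[m][:,1],99.5))
z=cl[...,2]
b=(d>0)&(z>.046)&(z<.0545)&(j[...,0]>-.01)&(j[...,0]<.044)&(j[...,1]>.03)&(j[...,1]<.06)&(im.mean(-1)>75)
P=cl[b];Q=j[b]; print('base',len(P),'z',np.percentile(P[:,2],[2,50,98]),'x',np.percentile(Q[:,0],[1,99]),'y',np.percentile(Q[:,1],[1,99]))
c,*_=np.linalg.lstsq(np.c_[Q,np.ones(len(Q))],P[:,2],rcond=None); print('slopes',c)
```

```text
13718 bar rect in jig ((0.04833453148603439, 0.02126637101173401), (0.18304023146629333, 0.04900897294282913), 87.84906768798828) z [0.03780891 0.04744172 0.04895877]
end -1 x 0.027017553272758066 z 0.030979716991807696 ymax 0.06951472588355247
end 1 x 0.05823175103678768 z 0.04740420133156657 ymax 0.098503607944527
[0.53539934 0.06059506 0.05792788] [-0.00466979  0.73018326  0.68319982 -0.00697212] [-11.73883809  -5.12103077   3.17937191] [-1.06850286  1.98076877 -0.04434952]
tcp jig [25.45667519 22.07762749] z ax [-0.01656265 -0.0027071  -0.99985917] yaw 86.19394963779098
bar x [47.11859979 59.26815219 71.57212315] yend 0.09800877984589573
base 4409 z [0.04655235 0.05072395 0.05210002] x [0.00150366 0.04362796] y [0.03033718 0.05886839]
slopes [-0.01277205 -0.03603348  0.05250842]
```

View pics/w8.png

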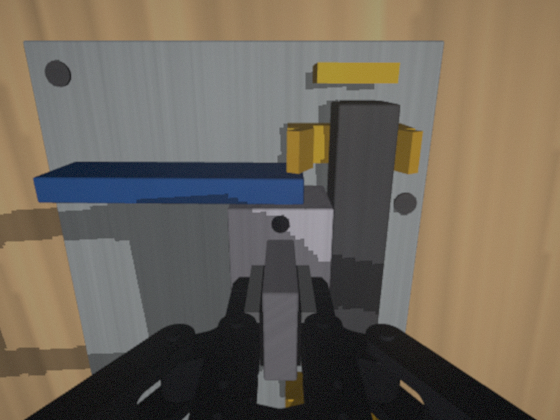

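The bar has slid fully back (jig x=59) and is still level. The bracket's corner at (318,200) sits against both faces. I add some push toward the fence.

Emit:
servo_tool([
  [1, 0.3, 0, 0, 0, 0],
  [2, 0.6, 0, 0, 0, 0],
  [3, 1, 0, 0, 0, 0],
  [3, 1, 0, 0, 0, 0],
  [3, 1, 0, 0, 0, 0],
  [3, 1, 0, 0, 0, 0],
])

```text
clock: 24.0
position: [0.5355, 0.0607, 0.058]
ee_rot: [-0.004, 0.73, 0.684, -0.01]
contact_force: [-13.4, -14.5, 5.2]
width: 0.0112
```

Emit:
servo_tool([
  [1, 0, 0, 0, 0, 0],
  [2, 0, 0, 0, 0, 0],
  [2, 0, 0, 0, 0, 0],
  [2, 0, 0, 0, 0, 0],
  [2, 0, 0, 0, 0, 0],
])

```text
clock: 24.5
position: [0.5356, 0.0609, 0.0582]
ee_rot: [-0.002, 0.729, 0.684, -0.011]
contact_force: [-13.3, -19.8, 5.8]
width: 0.0106
```

Emit:
servo_tool([
  [0, 0.5, 0, 0, 0, 0],
  [0, 1, 0, 0, 0, 0],
  [0, 1.5, 0, 0, 0, 0],
  [0, 2, 0, 0, 0, 0],
  [0, 2, 0, 0, 0, 0],
  [0, 2, 0, 0, 0, 0],
])

```text
clock: 25.1
position: [0.5356, 0.0608, 0.0582]
ee_rot: [-0.004, 0.729, 0.684, -0.012]
contact_force: [-18.0, -19.4, 10.3]
width: 0.0112
```

Run:
```python
from barchk import *
st,im,d,cl=look('w9'); print(st['position'],st['contact_force'],st['moment'],st['clock'],st['width'])
Rm=rot(st['ee_rot']).as_matrix()
print('tcp jig',toj(st['position'])*1000,'z ax',Rm[:,2],'yaw',np.degrees(np.arctan2(Rm[1,0],Rm[0,0])))
def meas(d,cl,im,n):
    j=toj(cl);z=cl[...,2]
    for s in(1,-1):
        m=(d>0)&(z>.044)&(z<.051)&(j[...,1]*s>.085)&(j[...,1]*s<.098)&(np.abs(j[...,0]-.057)<.03)&(im.max(-1)<100)
        if m.sum()>20: print(n,'bar end',s,m.sum(),'x',np.percentile(j[m][:,0],[2,50,98])*1000,'z',np.median(z[m]))
    b=(d>0)&(z>.046)&(z<.0545)&(j[...,0]>-.01)&(j[...,0]<.042)&(j[...,1]>.035)&(j[...,1]<.057)&(im.mean(-1)>75)
    P=cl[b];Q=j[b]
    if len(P)>30: 
        c,*_=np.linalg.lstsq(np.c_[Q-Q.mean(0),np.ones(len(Q))],P[:,2],rcond=None); print(n,'base',len(P),'slopes',c)
meas(d,cl,im,'wrist')
for n in('side','top'):
    im,d=cams.get_image(n); meas(d,cloud(n,d),im,n)
    if n=='side': cv2.imwrite('pics/s9.png',cv2.resize(im[190:310,200:340,::-1],None,fx=5,fy=5))
```

```text
[0.53562012 0.06084457 0.0581576 ] [-18.0282219  -19.38923805  10.29100168] [-3.13077071  2.86194046 -0.04125928] 25.1 0.011163897008917468
tcp jig [25.65997659 22.34157985] z ax [-0.0227851  -0.01095089 -0.99968041] yaw 86.35798145656459
wrist bar end 1 2097 x [47.29720595 59.27559642 71.48719798] z 0.04761599087790025
wrist base 3480 slopes [-0.02155472 -0.03057845  0.05082997]
side bar end 1 56 x [48.97223748 60.64215477 72.54615736] z 0.04707325453004213
side base 142 slopes [ 0.00674967 -0.10224758  0.05009267]
top bar end -1 37 x [47.71940988 58.46351402 69.97117034] z 0.046626484415133174
```

View pics/s9.png

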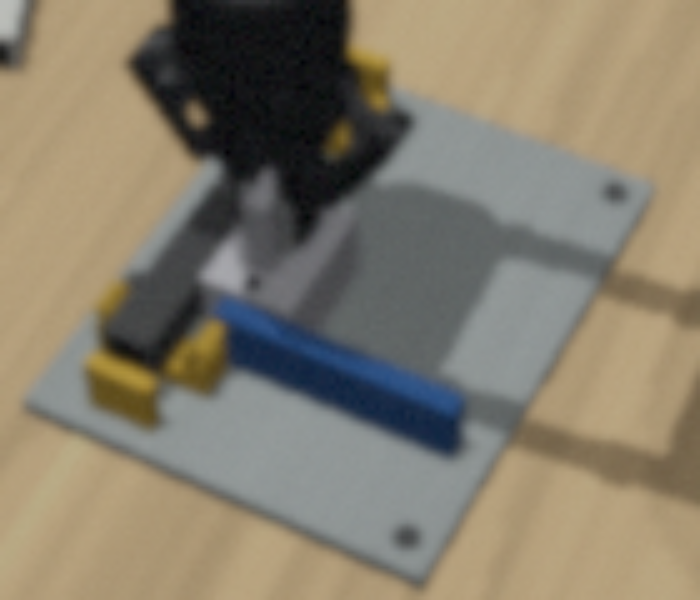

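View pics/w9.png

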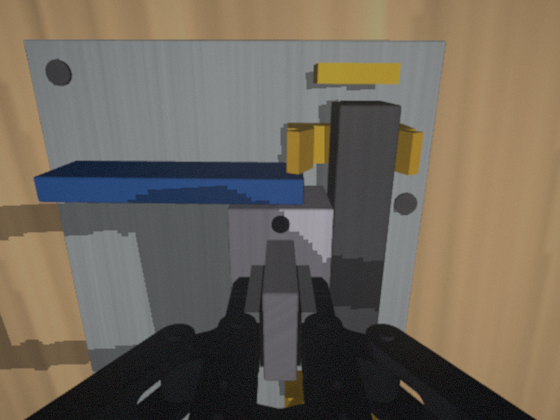

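Both views show the bracket flat in the corner, at the fence end (300,200) and along the bar (331,250). One idle pause to check that it holds steady, then I hand in.

Emit:
servo_tool([
  [0, 0, 0, 0, 0, 0],
  [0, 0, 0, 0, 0, 0],
  [0, 0, 0, 0, 0, 0],
  [0, 0, 0, 0, 0, 0],
  [0, 0, 0, 0, 0, 0],
  [0, 0, 0, 0, 0, 0],
  [0, 0, 0, 0, 0, 0],
  [0, 0, 0, 0, 0, 0],
])

```text
clock: 26.05
position: [0.5356, 0.0608, 0.0581]
ee_rot: [-0.004, 0.729, 0.684, -0.012]
contact_force: [-17.1, -19.2, 9.0]
width: 0.0106
```

```bash
python3 -c "
from rig import sign_off
print(sign_off())"
```

```text
the job is handed in; nothing more can be done
None
```

The dark bar is down in both notches and released. The bracket is gripped flat in the corner, pressing against the bar and the blue fence, and I handed the job in at about 26 s. No verdict came back.

What the last checks showed:

- **Bar:** it slid fully back under the push, to jig x of about 59 mm (4 mm past centre, within the 7 mm limit). Its top is at z = 0.047 m, the seated height. After the push, each end was seen by a different camera and both agreed to about 1 mm.
- **Bracket:** I put its centre at about jig (24, 23) mm, within about 1 mm of where it belongs. Its top is at about 0.050–0.051 m, the height expected for flat on the plate.
- **Push:** the wrist force held at about 17 N toward the bar and 19 N toward the fence, with no movement over 0.8 s. The two contact forces themselves are not measured. I inferred them from these totals, less friction.
- **Tilt:** the tool leans about 0.025 rad under the push. The wrist camera puts the bracket's top at up to about 0.04 rad, against a limit of 0.07. The side camera's coarse fit, from few pixels, gave 0.10 rad in one direction. I discounted it as edge noise.
- **First push:** it stuck on the plate because the downward load had grown to 20 N. Easing that load freed it.

The screwdriver, tape roll and tin were never approached. I did not measure their positions again at the end.

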